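# Eject the fridge data logger and trap it on the slide

### The job

Eject the orange temperature logger from its reader dock: press the blue eject key of that dock all the way down with one finger, with the other finger standing in the slide below the logger, so that it traps the logger when the spring pops it out and before it slides off the lower end. Finish holding it so: the key still down under one finger and the logger at rest on the slide against the other finger. Do not grasp, squeeze or lift the logger, and leave the other dock with its grey logger and everything else on the table alone.

Things in the scene. Friction and masses are not known exactly. Their poses are not given: they have to be found in the camera images.
- orange_dock: Fixed reader dock holding the orange logger, 215 mm long (x) by 125 mm wide (y), top of the back wall 105 mm high. Origin on the table under the slide's catch; z up. On the centre line y = 0 a slide falls 18 degrees towards the dock's -x, deck 52 mm above the table at x = 0. The blue eject key stands beside the slide, its centre at x = -43, y = +62 mm, 62 mm from the centre line.
- orange_trap (a point): Point on the slide's deck abreast of the key (dock x = -43, y = 0 mm), 38 mm above the table. The slide is open from above here, 46 mm wide between guide rails 4 mm high, so a finger can stand in it while the other is on the key. Further down, the slide ends at dock x = -100 mm.
- orange_slide: White sloping slippery deck of that dock. Origin on its surface at the catch, on the centre line; x uphill, y across towards the key, z square to the deck. A steel catch standing 6 mm out of the deck at x = 0 holds the logger; it sinks with the key and lets go at 6 to 7 mm of key travel. A spring pusher then pops the logger out and it is off the lower end (x = -105 mm) within about half a second.
- orange_key (a joint): Travel of the blue eject key of the orange logger's dock, in m: 0 up, 0.012 fully down (hard stop). It goes straight down and springs back up when let go; 2 N to start, 5 N to hold fully down.
- orange_key_top (a point): Centre of the top of that key (moves with it): a flat level blue cap, 40 mm (dock x) by 34 mm (y). 58 mm above the table when up, 46 mm fully down, then 8 mm above the slide's deck abreast of it: a fingertip at that height in the slide is clear of the deck and well below the logger's top. The grey housing round the key is 42 mm high.
- orange_logger_center (a point): Centre of the orange and white data logger, a loose box 76 mm (x, along the slide) by 44 mm (y) by 24 mm thick (z), about 120 g, small screen on top. At the start it lies in its dock between bay walls 16 mm high, uphill of the catch, its lower end against the catch.
- orange_logger: The same logger; the origin is its centre.
- grey_dock: Second fixed dock of the same build and frame, with the grey logger in it and its own blue key. Leave it alone.
- grey_key (a joint): Travel of the blue eject key of the grey logger's dock, in m; 0 up. Do not press.
- grey_logger: Grey and white data logger, same size as the orange one, origin at its centre. It stays in its dock.
- vial: Small glass vial with a blue cap, 22 mm in diameter, 45 mm high, standing between the docks; origin under its foot. Bystander.
- jar: Jar with a red cap, 56 mm in diameter, 75 mm high, origin under its foot. Bystander.
- mug: Blue mug, 80 mm in diameter, 90 mm high, origin under its foot. Bystander.
- ice_pack: Blue ice pack, 90 x 150 x 25 mm, lying flat, origin under its centre. Bystander.
- carton: White carton, 60 x 90 x 50 mm, origin under its centre. Bystander.
- marker: Red marker pen, 16 mm thick and 110 mm long, lying along its x. Bystander.
Things that resemble listed ones, but are neither listed nor needed, are in the scene too. Leave any yellow look-alike of the orange_logger alone.

How it is judged:
By the outcome, as a careful person would: the job done as asked, in the order asked, and still so for the second after the job is handed in, while the arm keeps its last pose, push and grip.
It also fails if it takes over 35 s, if anything falls off the work surface, if the arm or the gripper's body presses on something with over 40 N, if the wrist force passes 120 N, or if a joint passes its speed limit or range.

### The arm

A 6-joint arm with a two-finger parallel gripper is mounted at the origin on the work surface. World frame = base frame: x ahead of the robot, y to its left, z up, the work surface at z = 0. Lengths are in m, angles in rad, forces in N, time in s.
With the tool pointing down it reaches from about 0.35 to 0.85 m from the base axis. Payload 8.1 kg.
Tool frame: the origin (TCP) lies between the finger pads; the fingertips stand 17 mm ahead of it and the grasp point (between the pads) lies 2 mm behind it; x points along the fingers, y is the direction in which the jaws open and shut, and the axes are right-handed (so a half turn about x gives the same grasp; the last joint's range is limited). The gripper opens to 85 mm and grips with 20 to 120 N. Pads are 22 mm wide; open, the fingers measure 114 mm over their backs; the gripper's body (76 mm by 85 mm) begins 54 mm behind the grasp point. The pads swing forward as they close: fully open they stand 13 mm farther back than shut.
Start: joints at [-1.393, 0.13, 1.488, -0, 1.523, -0.085], TCP at [0.156, -0.579, 0.248] pointing down, gripper open.
Joint ranges: [-2.96, 2.96], [-0.89, 2.26], [0.02, 2.5], [-1.34, 4.48], [0, 2.73], [-2.66, 2.66]. Speed limits (rad/s): [2.39, 2.39, 2.79, 3.14, 3.14, 3.14].

### API

Orientations are given as [roll, pitch, yaw] about the fixed x, y, z axes, in that order (R = Rz(yaw) Ry(pitch) Rx(roll)).
In Python, from station import ctrl gives the robot as it stands. Calls block until the motion is done:
- ctrl.reach(position, orientation): joint-space move of the TCP to a pose.
- ctrl.move_l(position, rot=None, feed=0.15): straight line of the TCP; rot=None keeps the orientation; feed is the mean speed in m/s.
- ctrl.goto_joints(angles): joint-space move.
- ctrl.move_gripper(opening, squeeze=None): finger opening in m; squeeze is the grip in N (None keeps the last); returns when the fingers have stopped.
- ctrl.wait(seconds).
- ctrl.solve_ik(position, orientation): joint angles nearest the present ones, or None.
- ctrl.camera(name): name is "scene" or "top"; returns the picture (400x640x3 uint8, red, green, blue); there is no depth.
- ctrl.calibration(name): a dict with "vertical_fov" (degrees; the focal length in pixels is half the picture's height over the tangent of half this angle, whatever the lens; pixels are square), "cx", "cy" (the principal point, pixels), "cam_to_world" (4x4, takes a point from camera to world coordinates). Camera axes: x right, y up, looking along -z (the intrinsics and any distortion apply to the point x, -y, -z); pixel columns grow to the right and rows downward; lengths in m; the calibration is good to about 2 mm. A picture is of the moment at which its call begins. calibration takes no time and is no camera call.
A pose or a line that the arm cannot do raises ctrl.MotionError and nothing moves.
- ctrl.hand_in(): hands the job in, once; it reports no verdict.
Readings, each from a call of its own:
- ctrl.current_time_s(): time.
- ctrl.current_joints(): joint angles.
- ctrl.current_dq(): joint speeds.
- ctrl.current_joint_efforts(): joint torques, N m.
- ctrl.current_ee_pos(): TCP position.
- ctrl.current_tool_rot(): TCP orientation.
- ctrl.current_wrist_force(): force on the tool from outside, world axes, zero at the start.
- ctrl.current_wrist_torque(): the same for the moment, N m.
- ctrl.current_grip_width(): finger opening in m.
Only numpy, scipy, OpenCV 4.12 (cv2) and the standard library are available. Lean on these libraries where they do the work, as an engineer would, in place of code of your own. Each camera call takes 0.05 s, during which the arm holds its last target. There are 200 camera calls.

## Working session

There is one attempt and no reset: what is moved stays moved. The work goes in short steps, each a Python script; the robot and the scene stay as the last script left them, time stands still between calls to the robot, and variables do not carry over. Pictures are saved under pics/ and viewed, about 8 in all and at most 12, crops included, and the job is handed in when it is done.

```bash
mkdir -p pics; ls; python3 - <<'E'
from station import ctrl
import cv2
for n in ("scene","top"):
    im=ctrl.camera(n); cv2.imwrite(f"pics/{n}0.png",im[:,:,::-1])
    print(n,ctrl.calibration(n))
E
```

```text
pics
scene {'vertical_fov': 46.94310497362618, 'cx': 319.51259319969523, 'cy': 196.9912889195396, 'cam_to_world': array([[ 0.66241555, -0.44305992,  0.60407246,  1.29651506],
       [ 0.7489551 ,  0.40942455, -0.52099693, -0.65327892],
       [-0.01648923,  0.79753962,  0.60304118,  0.83640538],
       [ 0.        ,  0.        ,  0.        ,  1.        ]])}
top {'vertical_fov': 45.18685785417258, 'cx': 324.8138973384211, 'cy': 203.6253499583252, 'cam_to_world': array([[-0.02450791,  0.98901397, -0.14577628,  0.36850088],
       [-0.99941873, -0.02769575, -0.01987855, -0.02857447],
       [-0.02369755,  0.14520436,  0.98911785,  1.27777964],
       [ 0.        ,  0.        ,  0.        ,  1.        ]])}
```

View pics/scene0.png

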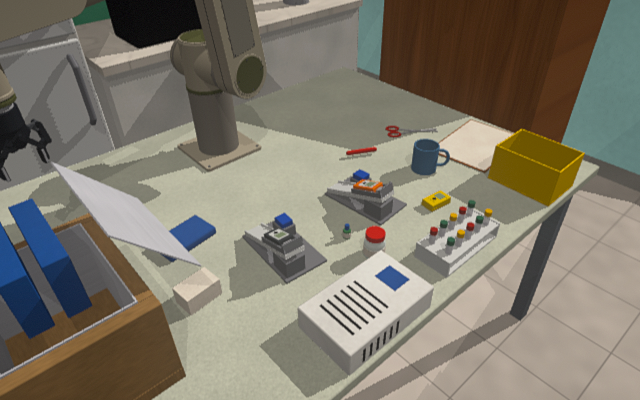

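View pics/top0.png

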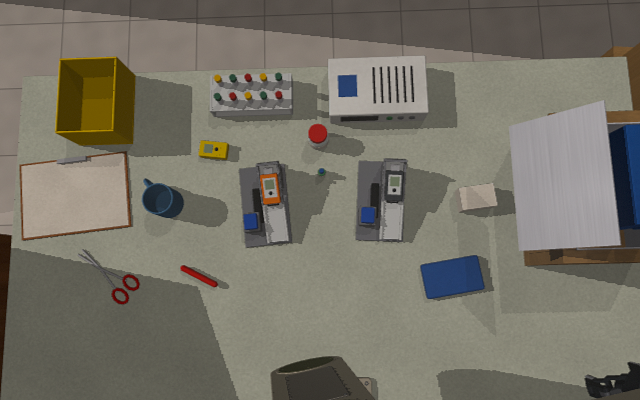

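The scene picture shows the orange dock near (365,195) and the grey one near (285,245). In the top picture the orange dock is near (265,205), with its key at (251,222) and its downhill end towards the robot. I'll enlarge both views.

```bash
python3 - <<'E'
import cv2,numpy as np
a=cv2.imread("pics/scene0.png")[160:230,320:415]; b=cv2.imread("pics/top0.png")[155:255,230:300]
def up(im,x0,y0,s):
    im=cv2.resize(im,None,fx=s,fy=s,interpolation=cv2.INTER_CUBIC)
    for k in range(0,im.shape[1],10*s):
        cv2.line(im,(k,0),(k,6),(0,255,255),1);cv2.putText(im,str(x0+k//s),(k,16),0,.35,(0,255,255),1)
    for k in range(0,im.shape[0],10*s):
        cv2.line(im,(0,k),(6,k),(0,255,255),1);cv2.putText(im,str(y0+k//s),(8,k+4),0,.35,(0,255,255),1)
    return im
cv2.imwrite("pics/sc.png",up(a,320,160,8)); cv2.imwrite("pics/tc.png",up(b,230,155,6))
E
```

```text
(no output)
```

View pics/sc.png

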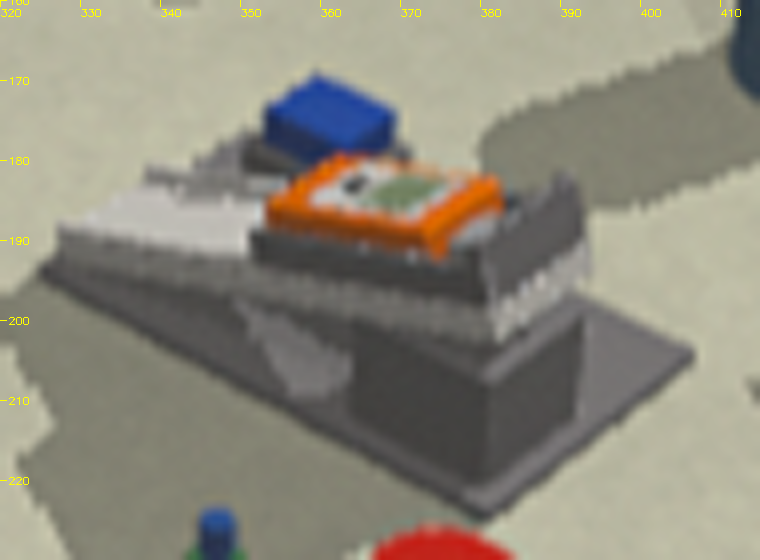

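View pics/tc.png

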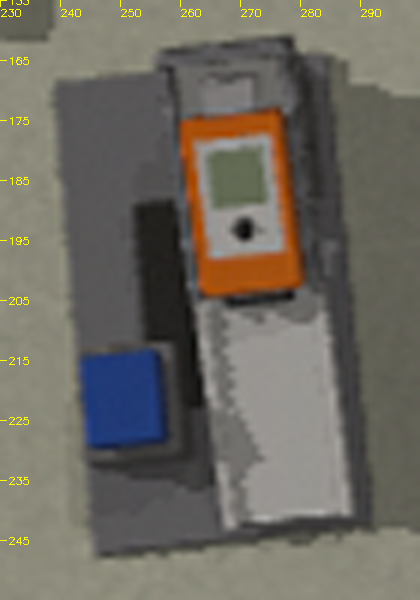

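The crops give these positions. In the top view the key cap corners are near (243,214), (256,213), (257,228) and (244,229), and the logger top corners are near (260,175), (276.5,173), (280,203) and (264,204.5). In the scene view the key cap spans 353–369 and the logger top is clearly outlined. I'll fit the dock pose from both views and leave the key height free as a check.

```bash
cat > util.py <<'E'
import numpy as np
from station import ctrl
def proj(cal,P):
    P=np.atleast_2d(P);M=cal["cam_to_world"];c=(P-M[:3,3])@M[:3,:3]
    f=200/np.tan(np.radians(cal["vertical_fov"]/2));d=-c[:,2]
    return np.c_[cal["cx"]+f*c[:,0]/d,cal["cy"]-f*c[:,1]/d]
C={n:ctrl.calibration(n) for n in("scene","top")}
def dock(p,L):
    x,y,w=p[:3];c,s=np.cos(w),np.sin(w);L=np.atleast_2d(L)
    return np.c_[x+c*L[:,0]-s*L[:,1],y+s*L[:,0]+c*L[:,1],L[:,2]]
def slide(L): # slide frame -> dock frame
    a=np.radians(18);L=np.atleast_2d(L)
    return np.c_[np.cos(a)*L[:,0]-np.sin(a)*L[:,2],L[:,1],.052+np.sin(a)*L[:,0]+np.cos(a)*L[:,2]]
E
cat > fit.py <<'E'
from util import *
from scipy.optimize import least_squares
t=lambda x,y:((x+.5)/6-.5+230,(y+.5)/6-.5+155); s=lambda x,y:((x+.5)/8-.5+320,(y+.5)/8-.5+160)
K=lambda i,j,z:[-.043+i*.020,.062+j*.017,z]
def pts(p):
    kz,so=p[3:5]; G=lambda i,j:slide([so+.038+i*.038,j*.022,.024])[0]
    top=[(K(1,1,kz),t(80,357)),(K(1,-1,kz),t(155,348)),(K(-1,1,kz),t(88,443)),(K(-1,-1,kz),t(163,437)),
      (G(1,1),t(180,121)),(G(1,-1),t(279,108)),(G(-1,-1),t(301,289)),(G(-1,1),t(203,298))]
    sc=[(K(1,1,kz),s(317,72)),(K(-1,1,kz),s(267,108)),(K(1,-1,kz),s(395,113)),
      (G(-1,1),s(340,155)),(G(1,1),s(499,180)),(G(1,-1),s(432,232)),(G(-1,-1),s(270,203))]
    return top,sc
def res(p):
    r=[]
    for n,l in zip(("top","scene"),pts(p)):
        r.append(proj(C[n],dock(p,np.array([a for a,_ in l])))-np.array([b for _,b in l]))
    return np.vstack(r)
if __name__=="__main__":
    f=least_squares(lambda p:res(p).ravel(),[.56,.13,0,.058,0],loss="soft_l1")
    print(f.x.round(4),"yaw deg",np.degrees(f.x[2]));print(res(f.x).round(2))
    print("trap",dock(f.x,[-.043,0,.038]),"key",dock(f.x,[-.043,.062,.058]))
    print("plate end",dock(f.x,[-.1,0,.02]),proj(C["top"],dock(f.x,[[-.1,.023,.0195],[-.1,-.023,.0195]])),t(228,528),t(350,515))
    # marker/vial clearance from the tops is judged by eye
E
python3 fit.py
```

```text
[0.5577 0.1303 0.1159 0.0706 0.0011] yaw deg 6.640313248918807
[[-0.65 -0.13]
 [ 0.09 -0.53]
 [-0.17  1.07]
 [ 0.63  0.17]
 [-1.08 -0.2 ]
 [-0.23 -0.52]
 [ 0.81 -1.12]
 [-0.02 -0.15]
 [ 9.13  0.76]
 [ 4.81 -8.49]
 [-7.61  0.52]
 [-0.99 -0.51]
 [ 0.14 -0.92]
 [-1.   -0.33]
 [-1.78  0.24]]
trap [[0.51502932 0.12533363 0.038     ]] key [[0.50785989 0.18691771 0.058     ]]
plate end [[0.4584117  0.11874237 0.02      ]] [[270.53152721 242.17929128]
 [287.88719062 239.69501594]] (267.5833333333333, 242.58333333333331) (287.9166666666667, 240.41666666666669)
```

The key's corner labels in the scene view were off by one turn (the logger's were right). I'll fix those and refit.

```bash
sed -i 's/sc=\[(K(1,1,kz),s(317,72)),(K(-1,1,kz),s(267,108)),(K(1,-1,kz),s(395,113))/sc=[(K(-1,1,kz),s(317,72)),(K(-1,-1,kz),s(267,108)),(K(1,1,kz),s(395,113))/' fit.py; python3 fit.py
```

```text
[ 5.586e-01  1.317e-01  8.600e-02  5.560e-02 -1.000e-04] yaw deg 4.926049340875107
[[-0.43 -0.59]
 [ 0.19 -0.57]
 [-0.43  0.48]
 [ 0.24 -0.01]
 [-0.83 -0.39]
 [ 0.07 -0.2 ]
 [ 0.26 -0.7 ]
 [-0.62 -0.25]
 [-0.09  0.09]
 [-1.07  0.23]
 [ 0.44 -0.08]
 [-0.52 -0.56]
 [ 0.15 -0.65]
 [-1.39 -0.24]
 [-1.66 -0.  ]]
trap [[0.51574104 0.12803501 0.038     ]] key [[0.5104171 0.189806  0.058    ]]
plate end [[0.45895157 0.12314042 0.02      ]] [[268.8298005  241.75667768]
 [286.24103879 239.79344532]] (267.5833333333333, 242.58333333333331) (287.9166666666667, 240.41666666666669)
```

The fit now agrees to about a pixel (around 2 mm). The key height comes out at 55.6 mm against the stated 58, the logger sits against the catch, and the slide end matches to within 2 px. Next I'll preset the opening to 47.5 mm so the fingers stand 62 mm apart, then move to a hover by way of a raised, retracted point that clears the lid on the right.

```bash
cat >> util.py <<'E'
P=np.array([.5586,.1317,.086])
def tcp(z,x=-.043): return dock(P,[x,.031,z])[0]
E
python3 - <<'E'
from util import *
import cv2
print(ctrl.current_time_s(),ctrl.current_tool_rot(),ctrl.current_ee_pos())
for r in (0,np.pi):
    print(r,ctrl.solve_ik(tcp(.2),[r,np.pi/2,P[2]]))
ctrl.move_gripper(.0475)
pi=np.pi
def rot(a): return [0,pi/2,a]
j=np.array(ctrl.current_joints()); q=ctrl.solve_ik(tcp(.20),rot(P[2]))
if abs(q[5])>2.3 : q=ctrl.solve_ik(tcp(.20),[pi,pi/2,P[2]])
up=ctrl.solve_ik([.085,-.46,.36],ctrl.current_tool_rot()); print(up)
ctrl.goto_joints(up); u2=np.array(up); u2[0]=q[0]; u2[5]=q[5]; ctrl.goto_joints(u2); ctrl.goto_joints(q)
print(ctrl.current_time_s(),ctrl.current_ee_pos(),ctrl.current_tool_rot(),ctrl.current_grip_width(),ctrl.current_wrist_force())
a=ctrl.camera("scene")[110:240,280:450]; b=ctrl.camera("top")[130:270,190:360]
s=cv2.resize(np.vstack([a,b])[:,:,::-1],None,fx=1,fy=1)
o=np.hstack([cv2.resize(a,None,fx=2.35,fy=2.35,interpolation=3)[:305],cv2.resize(b,None,fx=2.35,fy=2.35,interpolation=3)[:305]])
cv2.imwrite("pics/hover.png",o[:,:,::-1])
E
```

```text
0.1 [-1.66430797  1.56915289  1.74011047] [ 0.15582287 -0.57891873  0.24738065]
0 [ 2.04841799e-01 -1.19300122e-02  1.72486503e+00 -4.44089210e-16
  1.42865764e+00 -1.45195453e+00]
3.141592653589793 [ 2.04841799e-01 -1.19300122e-02  1.72486503e+00 -4.44089210e-16
  1.42865764e+00  1.68963813e+00]
[-1.49772608e+00 -2.48930242e-01  1.65141140e+00 -2.69108640e-05
  1.73907346e+00 -1.89762075e-01]
4.525 [0.51356967 0.1586411  0.20129206] [0.10564701 1.56979905 0.1909827 ] 0.04737954779293177 [-0.1070716  -0.05750972  1.35131689]
```

View pics/hover.png

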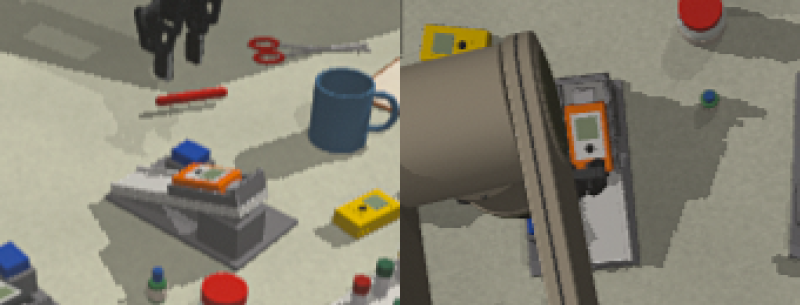

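The scene crop shows both fingers above the dock, with tips near full-frame (350,143) and (363,136). The arm hides the key in the top view. I'll check the tip geometry by projection, descend to TCP z = 0.10 and enlarge the scene view.

```bash
python3 - <<'E'
from util import *
import cv2
for zt in (.18,.19,.20): print(zt,proj(C["scene"],dock(P,[[-.043,0,zt],[-.043,.062,zt]])).round(1).tolist())
ctrl.move_l(tcp(.10),[0,np.pi/2,P[2]] if abs(ctrl.current_tool_rot()[0])<1 else None,feed=.1)
print(ctrl.current_time_s(),ctrl.current_ee_pos(),tcp(.1),ctrl.current_tool_rot(),ctrl.current_wrist_force())
a=ctrl.camera("scene")[130:210,320:415]
cv2.imwrite("pics/low.png",cv2.resize(a[:,:,::-1],None,fx=7,fy=7,interpolation=3))
for zt in (.085,.09,.095): print(zt,((proj(C["scene"],dock(P,[[-.043,0,zt],[-.043,.062,zt]]))-[320,130])*7).round(0).tolist())
E
```

```text
0.18 [[348.0, 145.6], [362.2, 137.2]]
0.19 [[348.1, 142.4], [362.4, 134.1]]
0.2 [[348.1, 139.3], [362.5, 131.0]]
5.775 [0.51375681 0.15903159 0.10088565] [0.5130962  0.15889199 0.1       ] [0.12500807 1.56933342 0.21105155] [0.79701242 0.94201617 0.49322017]
0.085 [[191.0, 308.0], [287.0, 247.0]]
0.09 [[191.0, 298.0], [287.0, 237.0]]
0.095 [[192.0, 288.0], [288.0, 227.0]]
```

View pics/low.png

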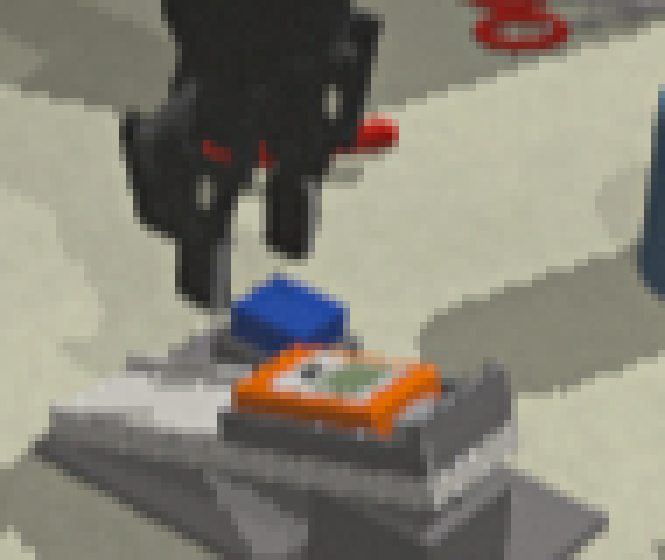

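The tips sit about 15 mm below the TCP. One is over the slide at about (203,303) in the crop and the other over the key at about (290,254), both within about 3 mm of prediction. Next is a stepped descent with force monitoring.

```bash
python3 - <<'E'
from util import *
import cv2
ctrl.move_l(tcp(.080),feed=.08); ctrl.wait(.2)
f0=np.mean([ctrl.current_wrist_force() for _ in range(5)],0); print(f0.round(2))
z=.080
while z>.055:
    z-=.002; ctrl.move_l(tcp(z),feed=.02); 
    f=np.array(ctrl.current_wrist_force())-f0
    print(round(z,4),np.round(ctrl.current_ee_pos()[2],4),f.round(1),round(ctrl.current_time_s(),2))
    if f[2]>11 or np.abs(f).max()>20: break
ctrl.wait(.6)
print((np.array(ctrl.current_wrist_force())-f0).round(2),ctrl.current_ee_pos(),ctrl.current_grip_width(),ctrl.current_time_s())
a=ctrl.camera("scene")[130:210,320:415]; b=ctrl.camera("top")[155:255,230:300]
cv2.imwrite("pics/press.png",cv2.resize(a[:,:,::-1],None,fx=7,fy=7,interpolation=3))
cv2.imwrite("pics/press_top.png",cv2.resize(b[:,:,::-1],None,fx=5,fy=5,interpolation=3))
E
```

```text
[ 0.14  1.02 -0.17]
0.078 0.078 [ 0.1 -2.2  0.1] 6.67
0.076 0.0758 [ 0.  -0.8  0.3] 6.92
0.074 0.0738 [ 0.5 -1.3  0.7] 7.17
0.072 0.072 [-0.6 -1.2  1. ] 7.42
0.07 0.0701 [ 0.4 -0.9  0.8] 7.67
0.068 0.068 [ 1.1 -0.7  1.9] 7.92
0.066 0.066 [-0.1 -0.9  3.8] 8.18
0.064 0.0639 [-0.1 -1.5  3.2] 8.43
0.062 0.062 [ 0.8 -1.3  3.3] 8.68
0.06 0.0604 [-1.7 -1.1  7.5] 8.93
0.058 0.0601 [-9.3 -3.6 23.2] 9.18
[-9.08 -4.08 22.84] [0.51336161 0.15904188 0.06008586] 0.04739393919289811 9.775
```

View pics/press.png

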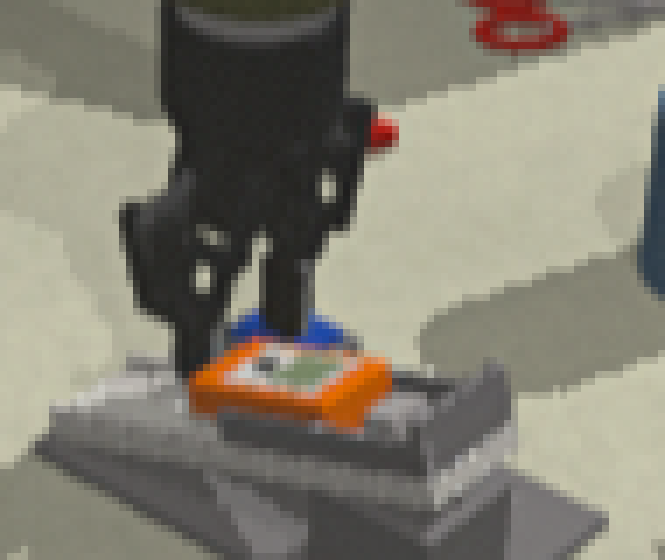

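The logger popped out and is lying against the slide finger, and the key is down. Force rises steeply at TCP z = 0.060, about 12 mm below first contact. I'll check that the logger is at rest and where it stopped.

```bash
python3 - <<'E'
from util import *
import cv2
G=lambda so:np.array([slide([so+.038+i*.038,j*.022,.024])[0] for i,j in((-1,1),(1,1),(1,-1),(-1,-1))])
for so in (0,-.02,-.025,-.03,-.035): print(so,((proj(C["scene"],dock(P,G(so)))-[320,130])*7).round(0).tolist())
def cen(im,x0,y0):
    h=cv2.cvtColor(im,cv2.COLOR_RGB2HSV); m=cv2.inRange(h,(5,170,120),(16,255,255)); y,x=np.nonzero(m); return x.mean().round(2),y.mean().round(2),len(x)
i1=ctrl.camera("scene")[150:205,330:400];t1=ctrl.camera("top"); ctrl.wait(1.0); i2=ctrl.camera("scene")[150:205,330:400];t2=ctrl.camera("top")
print(cen(i1,0,0),cen(i2,0,0)); print("max diff",np.abs(t1.astype(int)-t2)[150:260,230:300].max())
print(ctrl.current_wrist_force(),ctrl.current_ee_pos(),ctrl.current_dq(),ctrl.current_time_s())
a=cv2.imread("pics/top0.png");b=t2[:,:,::-1]
cv2.imwrite("pics/fin.png",cv2.resize(b[140:280,190:420],None,fx=3.4,fy=3.4,interpolation=3))
E
```

```text
0 [[291.0, 339.0], [435.0, 360.0], [365.0, 408.0], [222.0, 385.0]]
-0.02 [[255.0, 333.0], [396.0, 354.0], [326.0, 402.0], [186.0, 379.0]]
-0.025 [[246.0, 332.0], [386.0, 353.0], [317.0, 400.0], [177.0, 377.0]]
-0.03 [[237.0, 331.0], [376.0, 351.0], [307.0, 399.0], [168.0, 376.0]]
-0.035 [[229.0, 329.0], [367.0, 350.0], [298.0, 397.0], [159.0, 374.0]]
(np.float64(32.03), np.float64(35.33), 122) (np.float64(32.24), np.float64(35.25), 118)
max diff 7
[-10.10335493  -2.3818281   24.04340681] [0.51332503 0.15906439 0.06006421] [ 0.00158888 -0.000626    0.00016014  0.00103126 -0.00117331  0.00190412] 11.075
```

View pics/fin.png

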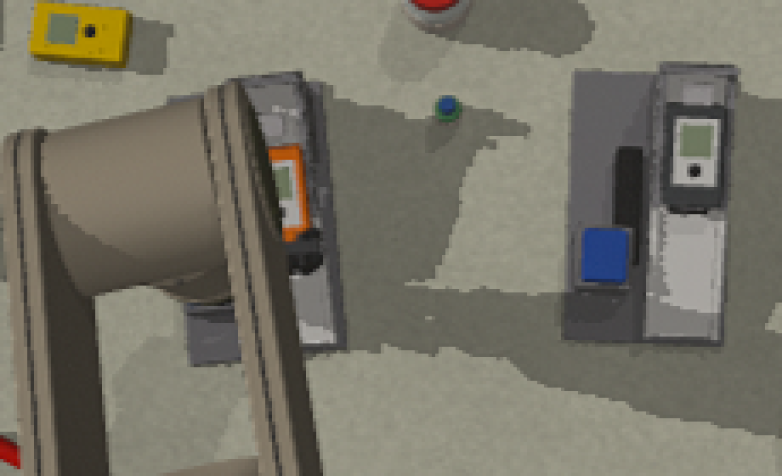

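The logger is at rest. It has shifted about 25 mm down the slide, which is what geometry predicts for a stop against the finger's uphill face. The force is steady and the grey dock and vial look undisturbed, so I'm handing in.

```bash
python3 -c "
from station import ctrl
ctrl.hand_in(); print(ctrl.current_time_s())"
```

```text
the job is handed in; nothing more can be done
the job is handed in; nothing more can be done
```

The orange logger is ejected and trapped. One finger holds the blue key down, and the logger lies on the slide against the other finger. I handed the job in just after 11.1 s on the robot's clock.

**How it was done:** I found the dock from both cameras, with a fit good to about 1 px (around 2 mm). I set the gripper opening to 47.5 mm so the fingers stood 62 mm apart, then pressed down in 2 mm steps.

**Last checks:**
- **Key:** the press hit a hard stop about 12 mm after first contact, and about 23–24 N is steadily holding it down. I judged full travel from force and height, because the fingers partly hide the key.
- **Logger:** it has moved roughly 25 mm down the slide, as expected for a stop against the finger. It did not visibly move over one second.
- **Other items:** the grey dock, vial and yellow look-alike looked undisturbed in the last top picture.

**Disagreements:**
- **Key height:** I measured 55.6 mm against the stated 58 mm.
- **Finger spacing:** in the picture it looked a few millimetres under 62 mm, well within the room available.
- **Sideways force:** the wrist read about -10 N along x during the press. I put this down to friction on the key cap, but did not test it.

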